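# Turn and dock the cup tray, then load the nesting cups

## Robot

A 7-joint arm with a two-finger parallel gripper is mounted at the origin on a cart in front of the work surface, level with it; the furniture and walls round the work are solid. World frame = base frame: x ahead of the robot, y to its left, z up, the work surface at z = 0. Lengths are in m, angles in rad, forces in N, time in s.
With the tool pointing down it reaches from about 0.425 to 0.875 m from the base axis. Payload 4.7 kg.
Tool frame: the origin (TCP) lies at the very end of the fingers, on their centre line; the grasp point (between the pads) lies 19 mm behind it (ctrl.grasp_offset is the distance from the TCP to the grasp point, in m); z points along the fingers, y is the direction in which the jaws open and shut (so a half turn about z gives the same grasp; the last joint's range is limited). The gripper opens to 87 mm and grips with 3 to 60 N. Pads are 19 mm wide; open, the fingers measure 117 mm over their backs; the gripper's body (75 mm by 190 mm) begins 51 mm behind the grasp point.
Start: joints at [-1.143, 0.321, -0.07, 1.45, 0.023, 1.371, -0.057], TCP at [0.261, 0.595, 0.223] pointing down, gripper open.
Joint ranges: [-2.86, 2.86], [-0.3, 2.09], [-1.38, 1.24], [0.06, 2.45], [-1.56, 4.7], [0.09, 2.05], [-2.69, 2.69]. Speed limits (rad/s): [2.57, 2.57, 3.14, 3.14, 3.14, 3.14, 3.14].

## Interface

Orientations are given as a rotation vector (axis times angle).
In Python, from bench import ctrl gives the robot as it stands.
- The arm moves only by the shell command python3 -m creep 'ROWS' [FORCE]. ROWS is JSON, a list that holds one entry, the list of rows, each a list of 7 numbers: the opening, from 0 (shut) to 1 (fully open), then the shift along the tool's x, y, z in mm, then the turn, a rotation vector about the tool's x, y, z in rad. In form: [[[grip, dx, dy, dz, rx, ry, rz], ...]]. A call has 1 to 5 rows; each row is the pose to reach, as a shift and turn from the pose commanded when the call began, along the tool's axes at that moment; what a row does not reach only later rows make up. A row lasts 1/10 s, in which the tool goes at most 50 mm and 8.59 degrees, less where a joint would pass 70% of its speed; a pose out of reach is approached as far as the arm can. A call with a gripper value outside its range is refused whole. The fingers move at their own pace and stop on an object; FORCE is the grip in N (left out, the last holds). Time passes only in rows, so rows that repeat a pose let the fingers close. It gives the time, the measured TCP pose, the force and the opening at its end, in the units of the state.
- ctrl.get_state(): the state, without advancing time (a new reading comes with each control period).
- ctrl.get_image(name): name is "scene" or "top" or "wrist"; returns the picture (480x640x3 uint8, red, green, blue); there is no depth.
- ctrl.camera_params(name): a dict with "K" (3x3 intrinsics, pixels), "pose" (4x4, takes a point from camera to world coordinates). Camera axes: x right, y down, z forward; pixel columns grow to the right and rows downward; lengths in m; the calibration is good to about 2 mm. The wrist camera is an equidistant fisheye: a pixel r from the principal point sees the ray r / f radians off the axis. A picture is of the moment at which its call begins: read the wrist's pose just before it. camera_params takes no time and is no camera call; for the wrist camera it gives the pose at the moment of the call.
- ctrl.close_job(): hands the job in, once; it reports no verdict.
The state is a dict: "time": time; "joint_positions": joint angles; "qd": joint speeds; "joint_torque": joint torques, N m; "position": TCP position; "tool_rot": TCP orientation; "ft_force": force on the tool from outside, world axes, zero at the start; "torque": the same for the moment, N m; "grip_width": opening from 0.0 (shut) to 1.0 (fully open).
Only numpy, scipy, OpenCV 4.12 (cv2) and the standard library are available. Lean on these libraries where they do the work, as an engineer would, in place of code of your own. Each camera call takes 0.05 s, during which the arm holds its last target. There are 200 camera calls.

## Task

The cup tray lies the wrong way round: turn it end for end and slide it, narrow end first, into the guide rails until it is fully home against its shoulders. Then stand one of the two round cups upright in the ring on the tray and nest the other round cup into it, setting both down gently and letting go. The square cup does not nest with them, so leave it where it stands.

Things in the scene. Friction and masses are not known exactly. Their poses are not given: they have to be found in the camera images.
- dock: Grey guide rails fixed on the worktop, 162 long, 112 wide, 22 high (mm). Origin: centre of the mouth, on the worktop; x points level into the dock, z up. Passage 75 wide, 85 at the mouth (lead-ins 30 long). Lips overhang it by 8 on each side, 12 clear below them; rail tops 17 high (screws 19). No floor: the tray slides on the worktop. Back wall at x = 152.
- tray_grip (a point): Tray of bare metal, 250 g: plate 70 mm wide, 6 thick; at its wide end a shoulder bar (108 wide, 16 long, 14 high) bearing an upright grip plate, 10 thick along the tray, 44 wide, top 56 above the underside. Point: centre of that plate, 34 above the underside. x: along the tray to the nose; z up. Home: bar meets the rail ends, this point at dock x = -8 mm.
- tray_nose (a point): Middle of the tip of the tray's narrow end (nose), 150 mm ahead (+x) of the grip plate, 3 mm above the tray's underside; axes as tray_grip. The nose narrows from 70 to 52 mm over its last 12 mm.
- tray_ring (a point): Centre of the low seat ring on the tray, on the plate's top (6 mm above the tray's underside), 88 mm ahead of the grip plate; axes as tray_grip. Ring 46 mm across inside, 52 outside, 5 high; a cup's base stands inside it on the plate.
- cup_a_mid (a point): White round cup, open top, about 60 g, 60 mm tall: below, a 38 mm tapered body (diameter 32 at the base to 47); above, a straight collar 22 mm tall, diameter 58 (53 inside), to grip across, its middle 19 mm above this point. Two such cups nest: the upper's collar rests on the lower's rim, so it stands 22 mm higher. Point: on the axis, 30 mm above the base; z up.
- cup_b_mid (a point): The second round cup, the same as cup_a. 60 mm tall: below, a 38 mm tapered body (diameter 32 at the base to 47); above, a straight collar 22 mm tall, diameter 58 (53 inside), to grip across, its middle 19 mm above this point. Point: on the axis, 30 mm above the base; z up.
- cup_square_mid (a point): White square straight-sided cup, 52 mm square, 60 mm tall, with a 58 mm square collar on its upper 22 mm; it does not nest with the round cups and stays where it is. Point: its centre, 30 mm above its base.
Not all that is in view belongs to the job. What is shaped like the part that bears cup_square_mid but black, purple or turquoise is not meant.

How it is judged:
By the outcome, as a careful person would: the job done as asked, in the order asked, and still so for the second after the job is handed in, with the robot touching nothing.
It also fails if it takes over 72 s, if anything falls off the work surface, if the arm or the gripper's body presses on something with over 40 N, if the wrist force passes 120 N, or if a joint passes its speed limit or range.

## Working session

There is one attempt and no reset: what is moved stays moved. The work goes in short steps, Python scripts to look and compute and a shell command to move; the robot and the scene stay as the last step left them, time stands still between calls to the robot, and variables do not carry over. Pictures are saved under pics/ and viewed, about 8 in all and at most 12, crops included, and the job is handed in when it is done.

```bash
mkdir -p pics; ls
python3 - <<'E'
from bench import ctrl
import cv2
for n in ("scene","top"):
    p=ctrl.camera_params(n);print(n,p["K"],p["pose"])
    cv2.imwrite(f"pics/{n}0.png",ctrl.get_image(n)[:,:,::-1])
print(ctrl.get_state())
E
```

```text
pics
scene [[579.88846297   0.         312.48334701]
 [  0.         579.88846297 241.02080512]
 [  0.           0.           1.        ]] [[ 0.49412468 -0.58553811  0.64263981 -0.37861295]
 [-0.86937253 -0.3376127   0.36084494 -0.85219147]
 [ 0.00567489 -0.73699579 -0.67587351  1.05623103]
 [ 0.          0.          0.          1.        ]]
top [[553.17770716   0.         321.9219821 ]
 [  0.         553.17770716 234.56669678]
 [  0.           0.           1.        ]] [[-0.00512319 -0.99789943  0.06457927  0.49627807]
 [-0.99979226  0.00638554  0.01935604 -0.31632472]
 [-0.01972776 -0.06446669 -0.99772484  1.30159094]
 [ 0.          0.          0.          1.        ]]
{'time': 0.1, 'joint_positions': array([-1.14289359,  0.32176676, -0.07010129,  1.45154998,  0.02259253,
        1.37077793, -0.05690854]), 'qd': array([-0.00036155, -0.00281053, -0.00103431, -0.00322272,  0.000719  ,
        0.00071159,  0.00071992]), 'joint_torque': array([ 1.87706896e-04, -4.92572808e+01, -4.05569477e-01, -3.13401675e+01,
       -6.42823800e-02,  3.94723972e-02,  5.46696845e-05]), 'position': array([0.26119706, 0.5946783 , 0.22156089]), 'tool_rot': array([-6.45264115e-01, -3.07433039e+00,  2.65879231e-03]), 'ft_force': array([-0.35879249,  1.30001967,  1.11900631]), 'torque': array([ 0.01488992, -0.04190172,  0.05581101]), 'grip_width': 1.0008286631987173}
```

View pics/top0.png

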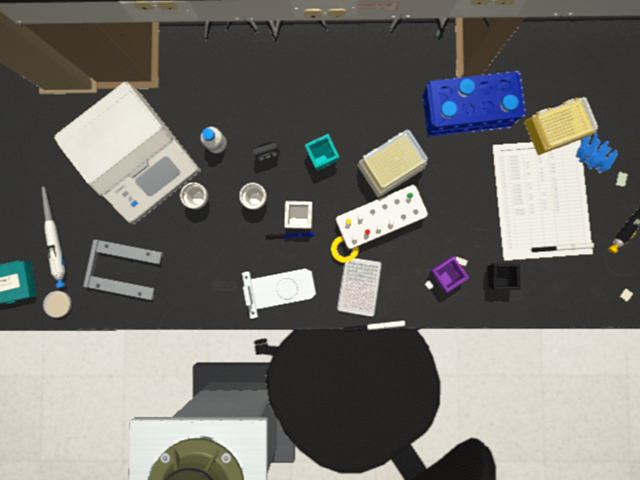

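View pics/scene0.png

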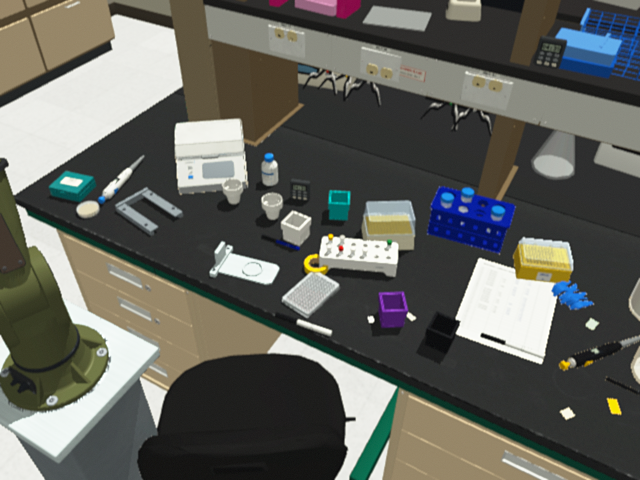

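The top view shows the dock at about (125,270) with its mouth to the right, and the tray at (278,290) with the grip end left and the nose right. The round cups are at (194,196) and (252,196), the square cup at (298,214). The scene view agrees. I'll zoom in and measure.

```bash
cat > h.py <<'E'
import numpy as np, cv2
from bench import ctrl
from scipy.spatial.transform import Rotation as R
def ray(n,u,v,P=None):
    P=P or ctrl.camera_params(n);K=P["K"];T=np.array(P["pose"])
    x,y=(u-K[0][2])/K[0][0],(v-K[1][2])/K[1][1]
    if n=="wrist":
        th=np.hypot(x,y);s=np.sin(th)/th if th>1e-9 else 1.;d=np.array([x*s,y*s,np.cos(th)])
    else: d=np.array([x,y,1.])
    return T[:3,3],T[:3,:3]@d
def pt(n,u,v,z=0.,P=None):
    o,d=ray(n,u,v,P);return o+d*(z-o[2])/d[2]
def proj(n,p,P=None):
    P=P or ctrl.camera_params(n);K=np.array(P["K"]);T=np.array(P["pose"])
    c=T[:3,:3].T@(np.array(p)-T[:3,3])
    if n=="wrist":
        r=np.hypot(c[0],c[1]);th=np.arctan2(r,c[2]);x,y=c[:2]/r*th
    else: x,y=c[:2]/c[2]
    return x*K[0][0]+K[0][2],y*K[1][1]+K[1][2]
def go(p,yaw):
    """tool-frame delta (mm, rad) from measured pose to TCP at p, tool y along world angle yaw, pointing down"""
    s=ctrl.get_state();R0=R.from_rotvec(s["tool_rot"])
    y=np.array([np.cos(yaw),np.sin(yaw),0]);z=np.array([0,0,-1.]);x=np.cross(y,z)
    R1=R.from_matrix(np.stack([x,y,z],1))
    print("d mm",np.round(R0.inv().apply(np.array(p)-s["position"])*1e3,1),"rot",np.round((R0.inv()*R1).as_rotvec(),3))
def st():
    s=ctrl.get_state();y=R.from_rotvec(s["tool_rot"]).apply([0,1,0])
    print("t",s["time"],"p",np.round(s["position"],4),"yaw",np.round(np.arctan2(y[1],y[0]),4),"F",np.round(s["ft_force"],1),"g",round(s["grip_width"],3),"q",np.round(s["joint_positions"],2))
E
python3 - <<'E'
from h import *
im=cv2.imread("pics/top0.png")
cv2.imwrite("pics/top0c.png",cv2.resize(im[180:320,70:330],None,fx=3,fy=3,interpolation=cv2.INTER_CUBIC))
for n,u,v,z in [("capA",194,194,.06),("cupB",252,194,.06),("sq",298,213,.06),("grip",250,293,.03),("nose",315,286,.003),("dm1",162,257,.017),("dm2",154,294,.017),("db",86,265,.017),("ring",287,289,.006)]: print(n,pt("top",u,v,z).round(4))
E
```

```text
capA [ 0.6708 -0.0022  0.06  ]
cupB [ 0.6698 -0.1342  0.06  ]
sq [ 0.6258 -0.2385  0.06  ]
grip [ 0.4453 -0.1259  0.03  ]
nose [ 0.4599 -0.2743  0.003 ]
dm1 [0.5293 0.0823 0.017 ]
dm2 [0.4434 0.0998 0.017 ]
db [0.5116 0.2609 0.017 ]
ring [ 0.4533 -0.209   0.006 ]
```

View pics/top0c.png

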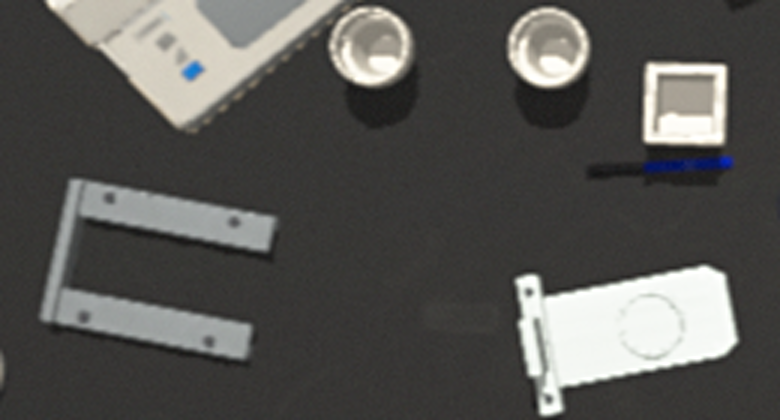

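The crop shows the dock tilted slightly, with its mouth at top-pixel u≈155–162, and the tray nose pointing right and slightly up. Next I'll fit edges.

Run:
```python
from h import *
im=cv2.imread("pics/top0.png");g=cv2.cvtColor(im,cv2.COLOR_BGR2GRAY)
S=8
def poly(x0,y0,x1,y1,th,eps):
    c=cv2.resize(g[y0:y1,x0:x1],None,fx=S,fy=S,interpolation=cv2.INTER_CUBIC)
    m=(c>th).astype(np.uint8);cs,_=cv2.findContours(m,cv2.RETR_EXTERNAL,cv2.CHAIN_APPROX_NONE)
    k=max(cs,key=cv2.contourArea);k2=(k+.5)/S-.5+np.array([x0,y0])
    p=cv2.approxPolyDP(k2.astype(np.float32),eps,True)[:,0];return k2[:,0],p,c,m
k,p,_,_=poly(75,232,172,308,95,1.5)
print("dock");[print(q.round(2),pt("top",*q,.017).round(4)) for q in p]
k2,p2,_,_=poly(235,262,322,322,140,1.2)
print("tray");[print(q.round(2),pt("top",*q,.006).round(4)) for q in p2]
for nm,(x0,x1,y0,y1) in dict(A=(175,213,178,212),B=(236,270,178,212)).items():
    c=cv2.resize(g[y0:y1,x0:x1],None,fx=S,fy=S,interpolation=cv2.INTER_CUBIC)
    m=(c>110).astype(np.uint8);cs,_=cv2.findContours(m,cv2.RETR_EXTERNAL,cv2.CHAIN_APPROX_NONE);kk=max(cs,key=cv2.contourArea)
    e=cv2.fitEllipse(cv2.convexHull(kk));q=(np.array(e[0])+.5)/S-.5+[x0,y0];print(nm,q.round(2),np.array(e[1])/S,pt("top",*q,.06).round(4),pt("top",*q,.05).round(4))
st()
```

```text
dock
[ 93.06 239.31] [0.5717 0.2455 0.017 ]
[ 83.06 285.81] [0.4632 0.2667 0.017 ]
[151.31 298.81] [0.4323 0.106  0.017 ]
[152.69 287.44] [0.4586 0.1031 0.017 ]
[ 90.19 275.19] [0.4878 0.2505 0.017 ]
[ 94.69 252.56] [0.5406 0.241  0.017 ]
[100.06 251.94] [0.542  0.2283 0.017 ]
[158.06 263.19] [0.515  0.0914 0.017 ]
[161.69 252.44] [0.54   0.0832 0.017 ]
tray
[311.19 271.06] [ 0.4948 -0.2656  0.006 ]
[303.19 268.06] [ 0.5019 -0.2469  0.006 ]
[251.44 278.31] [ 0.4786 -0.1256  0.006 ]
[248.56 271.44] [ 0.4947 -0.1188  0.006 ]
[242.06 272.19] [ 0.493  -0.1035  0.006 ]
[243.69 284.56] [ 0.4641 -0.1075  0.006 ]
[242.31 287.94] [ 0.4562 -0.1043  0.006 ]
[245.44 303.94] [ 0.419  -0.1117  0.006 ]
[249.94 306.44] [ 0.4131 -0.1223  0.006 ]
[249.69 317.56] [ 0.3874 -0.1218  0.006 ]
[256.94 316.44] [ 0.3899 -0.1387  0.006 ]
[256.06 309.31] [ 0.4064 -0.1366  0.006 ]
[311.56 297.56] [ 0.4331 -0.2663  0.006 ]
[315.44 292.31] [ 0.4453 -0.2754  0.006 ]
A [193.1  194.91] [26.80292511 27.89356613] [ 6.687e-01 -1.000e-04  6.000e-02] [0.6701 0.0024 0.05  ]
B [252.34 195.31] [26.94104004 27.56143188] [ 0.6668 -0.135   0.06  ] [ 0.6682 -0.1336  0.05  ]
t 0.1 p [0.2612 0.5947 0.2216] yaw 1.157 F [-0.4  1.3  1.1] g 1.001 q [-1.14  0.32 -0.07  1.45  0.02  1.37 -0.06]
```

```bash
python3 -c "
from h import *
go((.53,.27,.2),.2); go((.4413,-.1232,.15),-1.379)"
```

```text
d mm [-376.7 -189.2   21.9] rot [-0.002  0.001  0.957]
d mm [-453.5 -584.8   72.6] rot [-1.000e-03  2.000e-03  2.536e+00]
```

```bash
python3 -m creep '[[[1,-45,-22,3,0,0,0.14],[1,-90,-45,5,0,0,0.28],[1,-135,-68,8,0,0,0.42],[1,-180,-90,10,0,0,0.56],[1,-225,-113,13,0,0,0.7]]]' && python3 -c "
from h import *
st();go((.53,.2,.2),.0); go((.4413,-.1232,.15),-1.379)"
```

```text
time: 0.6
position: [0.4215, 0.401, 0.2094]
tool_rot: [-1.668, -2.662, 0.0]
ft_force: [1.5, 0.7, 0.8]
grip_width: 1.005
t 0.6 p [0.4215 0.401  0.2094] yaw 0.4513 F [1.5 0.7 0.8] g 1.005 q [-0.93  0.18  0.14  1.65 -0.03  1.31 -0.33]
d mm [-228.2    9.9    9.4] rot [-0.    -0.     0.451]
d mm [-480.4 -210.9   59.4] rot [-0.    0.    1.83]
```

```bash
python3 -m creep '[[[1,-48,0,2,0,0,0.14],[1,-96,0,4,0,0,0.28],[1,-144,0,6,0,0,0.42],[1,-192,0,8,0,0,0.56],[1,-238,5,10,0,0,0.7]]]' && python3 -c "
from h import *
st(); go((.4413,-.1232,.15),-1.379)"
```

```text
time: 1.1
position: [0.5303, 0.1892, 0.1995]
tool_rot: [-2.48, -1.928, 0.0]
ft_force: [-0.1, 0.3, 0.5]
grip_width: 1.002
t 1.1 p [0.5303 0.1892 0.1995] yaw -0.2492 F [-0.1  0.3  0.5] g 1.002 q [-0.71  0.15  0.36  1.72 -0.05  1.29 -0.59]
d mm [-324.7   -9.2   49.5] rot [-0.    0.    1.13]
```

```bash
python3 -m creep '[[[1,-45,0,5,0,0,0.15],[1,-90,0,10,0,0,0.3],[1,-135,0,15,0,0,0.45],[1,-180,0,20,0,0,0.6],[1,-225,0,25,0,0,0.75]]]' && python3 -m creep '[[[1,-25,32,5,0,0,0.13],[1,-50,64,12,0,0,0.26],[1,-60,78,25,0,0,0.38],[1,-60,78,25,0,0,0.38],[1,-60,78,25,0,0,0.38]]]' && python3 -c "
from h import *
st(); go((.4413,-.1232,.15),-1.379);P=ctrl.camera_params('wrist');im=ctrl.get_image('wrist')
cv2.imwrite('pics/w1.png',im[:,:,::-1]);print(P)
for p in [(.4413,-.1232,.056)]: print(proj('wrist',p,P))
"
```

```text
time: 1.6
position: [0.475, -0.0285, 0.1742]
tool_rot: [-3.014, -0.886, 0.0]
ft_force: [1.0, -0.6, 0.2]
grip_width: 1.0
time: 2.1
position: [0.4681, -0.1244, 0.1494]
tool_rot: [-3.125, -0.313, 0.001]
ft_force: [-0.3, 0.3, 0.3]
grip_width: 1.004
t 2.1 p [ 0.4681 -0.1244  0.1494] yaw -1.3712 F [-0.3  0.3  0.3] g 1.004 q [-0.44  0.    0.65  1.97 -0.    1.17 -1.16]
d mm [-26.   -6.5  -0.6] rot [-0.001  0.001  0.008]
{'K': array([[371.64829954,   0.        , 321.12112721],
       [  0.        , 371.64829954, 240.32190401],
       [  0.        ,   0.        ,   1.        ]]), 'pose': array([[ 1.97531363e-01, -9.40475087e-01, -2.76564589e-01,
         5.44699797e-01],
       [-9.80296285e-01, -1.89721667e-01, -5.49989423e-02,
        -1.09269478e-01],
       [-7.45159840e-04,  2.81979255e-01, -9.59420213e-01,
         3.12143349e-01],
       [ 0.00000000e+00,  0.00000000e+00,  0.00000000e+00,
         1.00000000e+00]])}
(np.float64(312.26662855668076), np.float64(277.55656536336517))
```

View pics/w1.png

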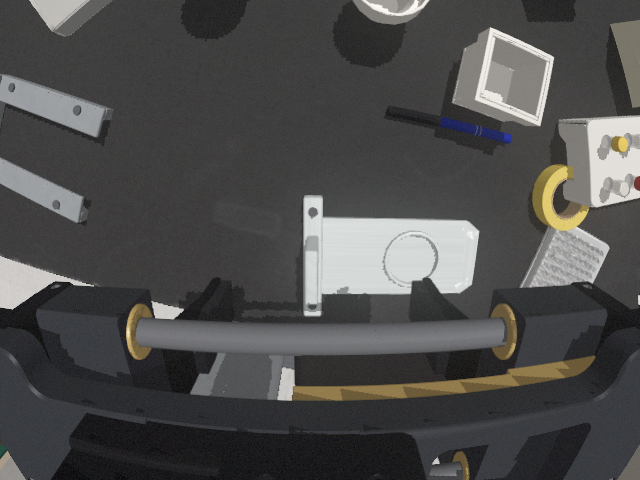

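The wrist view shows the bar from (312,196) to (312,316), the nose near (476,257) and the ring at (411,258). I'll cast these.

Run:
```python
from h import *
K=np.array([[371.648,0,321.121],[0,371.648,240.322],[0,0,1]]);T=np.array([[.19753136,-.94047509,-.27656459,.5446998],[-.98029629,-.18972167,-.05499894,-.10926948],[-.00074516,.28197926,-.95942021,.31214335],[0,0,0,1]])
P=dict(K=K,pose=T)
im=cv2.imread("pics/w1.png");g=cv2.cvtColor(im,cv2.COLOR_BGR2GRAY)
m=(g>130).astype(np.uint8);m[:185]=0;m[:,:296]=0;m[:,490:]=0;m[325:]=0
cs,_=cv2.findContours(m,cv2.RETR_EXTERNAL,cv2.CHAIN_APPROX_NONE);k=max(cs,key=cv2.contourArea)
for q in cv2.approxPolyDP(k,2.5,True)[:,0]: print(q,pt("wrist",*q,.006,P).round(4),pt("wrist",*q,.014,P).round(4))
print("ring",pt("wrist",411,258,.009,P).round(4))
for z in (.0,.014,.056): print("grip proj",proj("wrist",(.4413,-.1232,z),P))
for q in [(0,80),(112,112),(102,137),(0,158),(88,203),(80,222),]: print(q,pt("wrist",*q,.017,P).round(4))
```

```text
[304 196] [ 0.4914 -0.1052  0.006 ] [ 0.4928 -0.1053  0.014 ]
[305 315] [ 0.3828 -0.1264  0.006 ] [ 0.387 -0.126  0.014]
[320 315] [ 0.3856 -0.14    0.006 ] [ 0.3898 -0.1392  0.014 ]
[322 293] [ 0.408  -0.1374  0.006 ] [ 0.4116 -0.1366  0.014 ]
[410 293] [ 0.4231 -0.217   0.006 ] [ 0.4263 -0.2142  0.014 ]
[411 281] [ 0.4348 -0.2145  0.006 ] [ 0.4377 -0.2118  0.014 ]
[421 280] [ 0.4375 -0.2236  0.006 ] [ 0.4403 -0.2206  0.014 ]
[427 275] [ 0.4432 -0.2279  0.006 ] [ 0.4459 -0.2248  0.014 ]
[441 293] [ 0.4282 -0.247   0.006 ] [ 0.4313 -0.2434  0.014 ]
[459 293] [ 0.4313 -0.2653  0.006 ] [ 0.4342 -0.2612  0.014 ]
[471 284] [ 0.4422 -0.2745  0.006 ] [ 0.4449 -0.2702  0.014 ]
[478 230] [ 0.4941 -0.2642  0.006 ] [ 0.4954 -0.2601  0.014 ]
[468 221] [ 0.5    -0.2518  0.006 ] [ 0.5012 -0.248   0.014 ]
[323 217] [ 0.4769 -0.1243  0.006 ] [ 0.4787 -0.1239  0.014 ]
[322 197] [ 0.4935 -0.1201  0.006 ] [ 0.4948 -0.1198  0.014 ]
ring [ 0.4571 -0.2074  0.009 ]
grip proj (np.float64(313.7382390831916), np.float64(253.72955131636687))
grip proj (np.float64(313.4147524128774), np.float64(258.94178773197586))
grip proj (np.float64(312.26650598047866), np.float64(277.5566331125124))
(0, 80) [0.5642 0.2364 0.017 ]
(112, 112) [0.5377 0.0752 0.017 ]
(102, 137) [0.5147 0.0827 0.017 ]
(0, 158) [0.4814 0.2241 0.017 ]
(88, 203) [0.4522 0.0933 0.017 ]
(80, 222) [0.432  0.1026 0.017 ]
```

```bash
python3 -m creep '[[[1,-26,-6,20,0,0,0.008],[1,-26,-6,60,0,0,0.008],[1,-26,-6,100,0,0,0.008],[1,-26,-6,120,0,0,0.008],[1,-26,-6,130,0,0,0.008]]]' && python3 -m creep '[[[1,0,0,0,0,0,0],[1,0,0,0,0,0,0]]]' && python3 -c "
from h import *
st(); go((.441,-.123,.019),-1.378)"
```

```text
time: 2.65
position: [0.4408, -0.1223, 0.0181]
tool_rot: [-3.126, -0.304, 0.004]
ft_force: [0.8, 0.8, 0.4]
grip_width: 1.0
time: 2.85
position: [0.4429, -0.1238, 0.0207]
tool_rot: [3.127, 0.3, 0.003]
ft_force: [0.4, -0.9, -0.4]
grip_width: 0.999
t 2.85 p [ 0.4429 -0.1238  0.0207] yaw -1.3793 F [ 0.4 -0.9 -0.4] g 0.999 q [-0.41  0.14  0.66  2.14 -0.11  0.89 -1.06]
d mm [-1.7 -1.1  1.7] rot [ 0.    -0.002 -0.001]
```

```bash
for i in 1 2; do python3 -m creep '[[[0,-1,-1,1,0,0,0],[0,-1,-1,1,0,0,0],[0,-1,-1,1,0,0,0],[0,-1,-1,1,0,0,0],[0,-1,-1,1,0,0,0]]]' 50; done; python3 -c "
from h import *
st()"
```

```text
time: 3.35
position: [0.4406, -0.1234, 0.0189]
tool_rot: [-3.127, -0.298, -0.001]
ft_force: [0.1, -0.4, -0.6]
grip_width: 0.629
time: 3.85
position: [0.4394, -0.1226, 0.0177]
tool_rot: [-3.127, -0.298, -0.0]
ft_force: [0.2, -0.5, 0.4]
grip_width: 0.169
t 3.85 p [ 0.4394 -0.1226  0.0177] yaw -1.381 F [ 0.2 -0.5  0.4] g 0.169 q [-0.41  0.14  0.66  2.15 -0.11  0.88 -1.06]
```

```bash
python3 -m creep '[[[0,1,1,-1,0,0,0],[0,1,1,-1,0,0,0],[0,1,1,-1,0,0,0],[0,1,1,-1,0,0,0]]]' 50 ; python3 -m creep '[[[0,0,0,-10,0,0,0],[0,0,0,-20,0,0,0],[0,0,0,-30,0,0,0],[0,0,0,-30,0,0,0]]]'; python3 -c "
from h import *
st()"
```

```text
time: 4.25
position: [0.4402, -0.1234, 0.0185]
tool_rot: [-3.127, -0.298, 0.001]
ft_force: [-0.9, 0.7, -2.1]
grip_width: 0.114
time: 4.65
position: [0.4422, -0.1236, 0.0507]
tool_rot: [3.127, 0.298, 0.007]
ft_force: [0.6, -0.0, -2.1]
grip_width: 0.118
t 4.65 p [ 0.4422 -0.1236  0.0507] yaw -1.381 F [ 0.6 -0.  -2.1] g 0.118 q [-0.43  0.08  0.67  2.13 -0.06  0.95 -1.1 ]
```

```bash
python3 -m creep '[[[0,5,-12,0,0,0,-0.14],[0,10,-24,0,0,0,-0.28],[0,15,-36,0,0,0,-0.42],[0,20,-46,0,0,0,-0.56],[0,20,-46,0,0,0,-0.7]]]' && python3 -m creep '[[[0,0,0,0,0,0,-0.14],[0,0,0,0,0,0,-0.28],[0,0,0,0,0,0,-0.42],[0,0,0,0,0,0,-0.56],[0,0,0,0,0,0,-0.7]]]' &&  python3 -m creep '[[[0,0,0,0,0,0,-0.14],[0,0,0,0,0,0,-0.28],[0,0,0,0,0,0,-0.42],[0,0,0,0,0,0,-0.56],[0,0,0,0,0,0,-0.7]]]';python3 -c "
from h import *
st();go((.4532,-.0743,.05),1.379)"
```

```text
time: 5.15
position: [0.4519, -0.0726, 0.0488]
tool_rot: [-2.829, -1.364, -0.001]
ft_force: [-0.1, -1.2, -2.5]
grip_width: 0.114
time: 5.65
position: [0.4513, -0.0744, 0.0487]
tool_rot: [-2.193, -2.249, 0.0]
ft_force: [-0.5, 1.3, -2.4]
grip_width: 0.113
time: 6.15
position: [0.4514, -0.0745, 0.0487]
tool_rot: [1.289, 2.865, -0.0]
ft_force: [-0.1, 0.4, -2.2]
grip_width: 0.113
t 6.15 p [ 0.4514 -0.0745  0.0487] yaw 0.725 F [-0.1  0.4 -2.2] g 0.113 q [-0.38  0.08  0.51  2.12 -0.05  0.95  0.88]
d mm [-1.1  1.5 -1.3] rot [-0.     0.    -0.654]
```

```bash
python3 -m creep '[[[0,0,0,0,0,0,-0.14],[0,0,0,0,0,0,-0.28],[0,0,0,0,0,0,-0.42],[0,0,0,0,0,0,-0.56],[0,0,0,0,0,0,-0.654]]]' && python3 -m creep '[[[0,0,0,15,0,0,0],[0,0,0,25,0,0,0],[0,0,0,25,0,0,0]]]';python3 -c "
from h import *
st();go((.4532,-.0743,.05),1.379);P=ctrl.camera_params('wrist');im=ctrl.get_image('wrist')
cv2.imwrite('pics/w2.png',im[:,:,::-1]);np.save('w2.npy',P['pose'])
cv2.imwrite('pics/t2.png',ctrl.get_image('top')[:,:,::-1])
a=cv2.imread('pics/t2.png')[210:330,70:330];b=cv2.imread('pics/w2.png')
a=cv2.resize(a,(600,277));b=cv2.resize(b[:320],(600,300));cv2.imwrite('pics/c2.png',np.vstack([a,b]))
"
```

```text
time: 6.65
position: [0.4514, -0.0745, 0.0487]
tool_rot: [0.302, 3.127, -0.0]
ft_force: [-0.2, 0.0, -3.1]
grip_width: 0.112
time: 6.95
position: [0.4499, -0.0745, 0.0223]
tool_rot: [-0.31, -3.123, 0.001]
ft_force: [-0.6, -0.2, -2.1]
grip_width: 0.107
t 6.95 p [ 0.4499 -0.0745  0.0223] yaw 1.3728 F [-0.6 -0.2 -2.1] g 0.107 q [-0.34  0.12  0.47  2.14 -0.07  0.89  1.54]
d mm [ -3.1   0.8 -27.7] rot [-0.001 -0.003 -0.006]
```

View pics/c2.png

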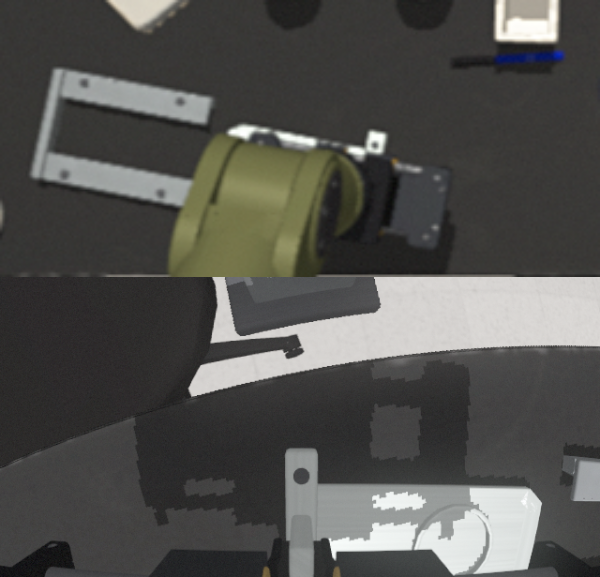

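The composite shows the tray turned, its nose toward the mouth. The wrist view, now looking toward the robot, shows the bar end at about (301,450), the plate's near edge at v≈487, and a rail end at (575,480). I'll compare the near plate edge with the dock line.

Run:
```python
from h import *
P=dict(K=[[371.648,0,321.121],[0,371.648,240.322],[0,0,1]],pose=np.load('w2.npy'))
im=cv2.imread("pics/w2.png");g=cv2.cvtColor(im,cv2.COLOR_BGR2GRAY)
m=(g>125).astype(np.uint8);m[:150]=0;m[:,:296]=0;m[:,590:]=0;m[285:]=0
cs,_=cv2.findContours(m,cv2.RETR_EXTERNAL,cv2.CHAIN_APPROX_NONE);k=max(cs,key=cv2.contourArea)
d=np.array([np.cos(np.radians(79)),np.sin(np.radians(79))]);n=np.array([-d[1],d[0]]);M=np.array([.4866,.0975])
for q in cv2.approxPolyDP(k,2,True)[:,0]:
    w=[pt("wrist",*q,z,P)[:2] for z in (.0098,.0178)]
    print(q,w[0].round(4),"dock(x,lat):",[np.round([(x-M)@d*1e3,(x-M)@n*1e3],1) for x in w])
t=np.array([-.01]);
b=cv2.imread("pics/w2.png")[180:260,590:640];g=cv2.cvtColor(b,cv2.COLOR_BGR2GRAY)
cs,_=cv2.findContours((g>95).astype(np.uint8),cv2.RETR_EXTERNAL,cv2.CHAIN_APPROX_NONE);k=max(cs,key=cv2.contourArea)
for q in cv2.approxPolyDP(k,2,True)[:,0]:
    q=q+[590,180];w=pt("wrist",*q,.017,P)[:2];print("rail",q,w.round(4),np.round([(w-M)@d*1e3,(w-M)@n*1e3],1))
st()
```

```text
[305 187] [ 0.398  -0.0718] dock(x,lat): [array([-183.1,   54.7]), array([-182.7,   55.8])]
[306 280] [ 0.4445 -0.0812] dock(x,lat): [array([-183.5,    7.2]), array([-183.1,   10.5])]
[309 280] [ 0.4448 -0.0797] dock(x,lat): [array([-181.9,    7.2]), array([-181.6,   10.5])]
[310 284] [ 0.4471 -0.0797] dock(x,lat): [array([-181.5,    5. ]), array([-181.2,    8.4])]
[332 284] [ 0.4493 -0.0686] dock(x,lat): [array([-170.2,    4.9]), array([-170.4,    8.3])]
[334 280] [ 0.4473 -0.0672] dock(x,lat): [array([-169.2,    7.1]), array([-169.5,   10.4])]
[341 280] [ 0.448  -0.0637] dock(x,lat): [array([-165.6,    7.1]), array([-166. ,   10.4])]
[344 277] [ 0.4467 -0.0619] dock(x,lat): [array([-164.1,    8.7]), array([-164.6,   11.9])]
[349 277] [ 0.4472 -0.0594] dock(x,lat): [array([-161.6,    8.7]), array([-162.2,   11.9])]
[352 284] [ 0.4514 -0.0586] dock(x,lat): [array([-159.9,    4.8]), array([-160.6,    8.2])]
[569 284] [0.4822 0.0728] dock(x,lat): [array([-25.1,  -0.4]), array([-31.9,   3.2])]
[577 240] [0.4548 0.0778] dock(x,lat): [array([-25.4,  27.5]), array([-32.2,  29.8])]
[561 224] [0.4427 0.0653] dock(x,lat): [array([-39.9,  37. ]), array([-46.1,  38.9])]
[339 222] [ 0.418  -0.0592] dock(x,lat): [array([-166.9,   37.4]), array([-167.2,   39.3])]
[337 186] [ 0.4005 -0.0568] dock(x,lat): [array([-167.9,   55.1]), array([-168.2,   56.2])]
[308 184] [ 0.3969 -0.0701] dock(x,lat): [array([-181.7,   56.1]), array([-181.4,   57.2])]
rail [618 195] [0.4305 0.1061] [-2.2 56.7]
rail [609 237] [0.455  0.0988] [-4.8 31.3]
rail [639 239] [0.4621 0.1283] [25.5 29.9]
rail [639 197] [0.4346 0.1265] [18.5 56.6]
t 7.05 p [ 0.4512 -0.0745  0.0236] yaw 1.3729 F [-1.   0.5 -2.2] g 0.115 q [-0.34  0.12  0.47  2.14 -0.07  0.89  1.54]
```

```bash
python3 -m creep '[[[0,-1.5,0,2,0,0,0],[0,-1.5,0,4,0,0,0],[0,-1.5,10,4,0,0,0],[0,-1.5,25,4,0,0,0],[0,-1.5,40,4,0,0,0]]]'  && python3 -m creep '[[[0,0,10,0,0,0,0],[0,0,20,0,0,0,0],[0,0,30,0,0,0,0]]]'; python3 -c "
from h import *
st()"
```

```text
time: 7.55
position: [0.4611, -0.0344, 0.0199]
tool_rot: [0.311, 3.126, 0.001]
ft_force: [-0.0, 0.0, -2.5]
grip_width: 0.113
time: 7.85
position: [0.4665, -0.0055, 0.0196]
tool_rot: [-0.31, -3.126, 0.0]
ft_force: [0.1, -0.1, -2.9]
grip_width: 0.112
t 7.85 p [ 0.4665 -0.0055  0.0196] yaw 1.3732 F [ 0.1 -0.1 -2.9] g 0.112 q [-0.43  0.15  0.41  2.12 -0.08  0.89  1.4 ]
```

```bash
python3 -m creep '[[[0,0,10,0,0,0,0],[0,0,20,0,0,0,0],[0,0,30,0,0,0,0],[0,0,40,0,0,0,0]]]'; python3 -m creep '[[[0,0,10,0,0,0,0],[0,0,20,0,0,0,0],[0,0,30,0,0,0,0]]]'; python3 -c "
from h import *
st()"
```

```text
time: 8.25
position: [0.4744, 0.0338, 0.0196]
tool_rot: [-0.31, -3.126, 0.0]
ft_force: [-0.9, -0.2, -1.8]
grip_width: 0.111
time: 8.55
position: [0.4803, 0.0633, 0.0196]
tool_rot: [-0.31, -3.126, 0.0]
ft_force: [-1.3, -0.9, -2.6]
grip_width: 0.111
t 8.55 p [0.4803 0.0633 0.0196] yaw 1.373 F [-1.3 -0.9 -2.6] g 0.111 q [-0.52  0.18  0.36  2.08 -0.08  0.89  1.26]
```

```bash
python3 -m creep '[[[0,0,6,0.5,0,0,0],[0,0,12,1,0,0,0],[0,0,17,1,0,0,0],[0,0,20,1,0,0,0]]]'; python3 -m creep '[[[0,0,1.5,0,0,0,0],[0,0,3,0,0,0,0]]]';  python3 -m creep '[[[0,0,1.5,0,0,0,0],[0,0,3,0,0,0,0]]]'
```

```text
time: 8.95
position: [0.4842, 0.0824, 0.0186]
tool_rot: [-0.31, -3.126, 0.0]
ft_force: [-1.9, -0.8, -3.1]
grip_width: 0.111
time: 9.15
position: [0.4847, 0.0848, 0.0186]
tool_rot: [-0.311, -3.126, 0.0]
ft_force: [-1.8, 0.3, -2.6]
grip_width: 0.113
time: 9.35
position: [0.4851, 0.0869, 0.0186]
tool_rot: [-0.31, -3.125, 0.003]
ft_force: [-3.7, -5.7, 0.1]
grip_width: 0.113
```

```bash
python3 -m creep '[[[0,0,1,0,0,0,0],[0,0,2,0,0,0,0],[0,0,2,0,0,0,0]]]'; python3 -m creep '[[[0,0,1,0,0,0,0],[0,0,2,0,0,0,0],[0,0,2,0,0,0,0]]]'; python3 -c "
from h import *
st()"
```

```text
time: 9.65
position: [0.4851, 0.0868, 0.0186]
tool_rot: [-0.312, -3.124, 0.006]
ft_force: [-5.2, -7.2, 1.1]
grip_width: 0.107
time: 9.95
position: [0.4851, 0.0869, 0.0186]
tool_rot: [-0.314, -3.123, 0.009]
ft_force: [-7.2, -11.7, 4.3]
grip_width: 0.112
t 9.95 p [0.4851 0.0869 0.0186] yaw 1.3705 F [ -7.2 -11.7   4.3] g 0.112 q [-0.55  0.2   0.34  2.06 -0.08  0.9   1.21]
```

```bash
python3 -m creep '[[[0.4,0,-3,0,0,0,0],[0.4,0,-4,0,0,0,0],[0.4,0,-4,0,0,0,0],[0.4,0,-4,0,0,0,0]]]'; python3 -m creep '[[[0.4,0,0,-20,0,0,0],[0.4,0,0,-50,0,0,0],[1,0,0,-100,0,0,0],[1,30,-60,-120,0,0,0],[1,60,-110,-120,0,0,0]]]'; python3 -c "
from h import *
st();cv2.imwrite('pics/t3.png',ctrl.get_image('top')[:,:,::-1]);cv2.imwrite('pics/s3.png',ctrl.get_image('scene')[:,:,::-1])
a=cv2.imread('pics/t3.png')[180:330,70:330];b=cv2.imread('pics/s3.png')[160:300,90:330]
cv2.imwrite('pics/c3.png',np.vstack([cv2.resize(a,(520,300)),cv2.resize(b,(520,300))]))
for z in (.0,.017): print(proj('top',(.4866,.0975,z)))"
```

```text
time: 10.35
position: [0.4865, 0.0889, 0.0193]
tool_rot: [0.309, 3.124, 0.002]
ft_force: [-0.5, -0.6, -0.4]
grip_width: 0.361
time: 10.85
position: [0.4257, 0.0129, 0.1398]
tool_rot: [0.305, 3.12, 0.002]
ft_force: [-0.0, -1.5, 0.1]
grip_width: 0.585
t 10.85 p [0.4257 0.0129 0.1398] yaw 1.3759 F [-0.  -1.5  0.1] g 0.585 q [-0.51 -0.13  0.4   2.1   0.05  1.15  1.23]
(np.float64(157.57510795602454), np.float64(275.3173506630442))
(np.float64(155.2687172386395), np.float64(275.38324309002957))
```

View pics/c3.png

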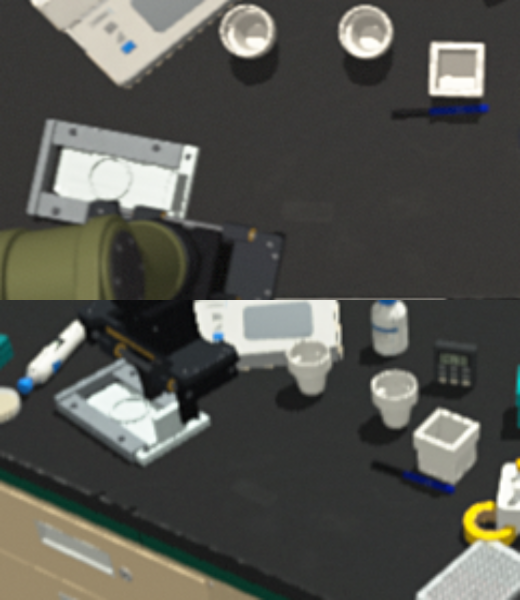

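Bar appears flush with both rail ends, and the cups are undisturbed. Next, cup B goes into the ring.

```bash
python3 -c "
from h import *
print(pt('top',125,270,.011))
o,d=ray('top',212,133);print('bottle cap top z.09/.11',pt('top',209,133,.09),pt('top',209,133,.11))
go((.668,-.134,.13),-.19)"
```

```text
[0.49949989 0.17103612 0.011     ]
bottle cap top z.09/.11 [ 0.80334664 -0.04204385  0.09      ] [ 0.79827779 -0.04657146  0.11      ]
d mm [-270.9  -90.1    7.5] rot [ 1.000e-03 -1.000e-03  1.558e+00]
```

```bash
python3 -m creep '[[[1,-40,-15,0,0,0,0.14],[1,-80,-30,0,0,0,0.28],[1,-120,-45,0,0,0,0.42],[1,-160,-60,0,0,0,0.56],[1,-200,-72,0,0,0,0.7]]]'; python3 -c "
from h import *
st();go((.668,-.134,.13),-.19)"
```

```text
time: 11.45
position: [0.6073, -0.0976, 0.1366]
tool_rot: [1.37, 2.826, 0.001]
ft_force: [0.6, -0.4, 0.4]
grip_width: 0.99
t 11.45 p [ 0.6073 -0.0976  0.1366] yaw 0.668 F [ 0.6 -0.4  0.4] g 0.99 q [-0.35  0.33  0.57  1.67 -0.19  1.19  0.93]
d mm [-66.2  25.1   6.6] rot [0.001 0.    0.858]
```

```bash
python3 -m creep '[[[1,-30,12,0,0,0,0.14],[1,-66,25,0,0,0,0.28],[1,-66,25,0,0,0,0.42],[1,-66,25,0,0,0,0.56],[1,-66,25,0,0,0,0.7]]]'; python3 -m creep '[[[1,0,0,5,0,0,0.14],[1,0,0,10,0,0,0.158],[1,0,0,10,0,0,0.158]]]'; python3 -c "
from h import *
st();go((.668,-.134,.040),-.19)
P=ctrl.camera_params('wrist');print(proj('wrist',(.668,-.134,.06),P))
cv2.imwrite('pics/w4.png',ctrl.get_image('wrist')[:,:,::-1])"
```

```text
time: 11.95
position: [0.6667, -0.1326, 0.1358]
tool_rot: [-2.257, -2.186, 0.001]
ft_force: [0.9, -0.2, -0.6]
grip_width: 1.003
time: 12.25
position: [0.6657, -0.1323, 0.1253]
tool_rot: [-2.413, -2.01, 0.002]
ft_force: [0.0, -0.5, -0.4]
grip_width: 1.0
t 12.25 p [ 0.6657 -0.1323  0.1253] yaw -0.1814 F [ 0.  -0.5 -0.4] g 1.0 q [-0.36  0.52  0.72  1.51 -0.35  1.24  0.22]
d mm [-1.3  2.7 85.3] rot [-0.002  0.     0.009]
(np.float64(324.0327302688705), np.float64(257.65379360575423))
```

View pics/w4.png

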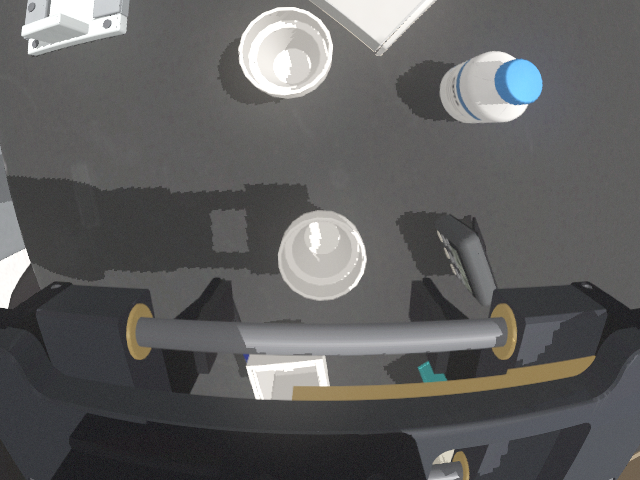

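The cup's rim is centred at (322,255), as predicted, and cup A's rim is at (286,53). Descending.

```bash
python3 -c "
from h import *
P=ctrl.camera_params('wrist');print('B',pt('wrist',322,255,.06,P),'A',pt('wrist',286,53,.06,P))"; python3 -m creep '[[[1,-1,2,20,0,0,0],[1,-1,2,45,0,0,0],[1,-1,2,65,0,0,0],[1,-1,2,78,0,0,0],[1,-1,2,85,0,0,0]]]';  python3 -m creep '[[[0,0,0,0,0,0,0],[0,0,0,0,0,0,0],[0,0,0,0,0,0,0],[0,0,0,0,0,0,0],[0,0,0,0,0,0,0]]]' 15; python3 -m creep '[[[0,0,0,0,0,0,0],[0,0,0,0,0,0,0]]]'; python3 -c "
from h import *
st()"
```

```text
B [ 0.66717503 -0.13241464  0.06      ] A [ 0.66892557 -0.00240924  0.06      ]
time: 12.8
position: [0.6673, -0.1343, 0.0405]
tool_rot: [-2.415, -2.008, 0.001]
ft_force: [-0.0, -0.4, 0.3]
grip_width: 0.997
time: 13.3
position: [0.6681, -0.1347, 0.0424]
tool_rot: [2.416, 2.006, 0.001]
ft_force: [0.0, 0.4, 1.5]
grip_width: 0.665
time: 13.5
position: [0.6681, -0.1348, 0.0424]
tool_rot: [2.417, 2.006, 0.001]
ft_force: [-0.0, -1.0, 3.2]
grip_width: 0.66
t 13.5 p [ 0.6681 -0.1348  0.0424] yaw -0.185 F [-0.  -1.   3.2] g 0.66 q [-0.33  0.6   0.68  1.58 -0.41  1.11  0.26]
```

```bash
python3 -m creep '[[[0,0,0,-20,0,0,0],[0,0,0,-50,0,0,0],[0,0,0,-80,0,0,0],[0,0,0,-80,0,0,0]]]'; python3 -c "
from h import *
st();go((.501,.1715,.12),-.19)"
```

```text
time: 13.9
position: [0.6704, -0.1356, 0.1263]
tool_rot: [2.413, 2.003, 0.008]
ft_force: [1.0, -1.1, -0.5]
grip_width: 0.663
t 13.9 p [ 0.6704 -0.1356  0.1263] yaw -0.1851 F [ 1.  -1.1 -0.5] g 0.663 q [-0.36  0.52  0.72  1.51 -0.35  1.24  0.22]
d mm [ 270.7 -223.     4.7] rot [ 0.008 -0.     0.005]
```

```bash
python3 -m creep '[[[0,30,-25,0,0,0,0],[0,65,-54,0,0,0,0],[0,100,-82,0,0,0,0],[0,135,-111,0,0,0,0],[0,170,-140,0,0,0,0]]]'; python3 -m creep '[[[0,35,-29,0,0,0,0],[0,65,-54,0,0,0,0],[0,90,-74,0,0,0,0],[0,101,-83,0,0,0,0],[0,101,-83,0,0,0,0]]]';python3 -c "
from h import *
st();go((.501,.1715,.046),-.19)
cv2.imwrite('pics/t5.png',ctrl.get_image('top')[:,:,::-1])
P=ctrl.camera_params('wrist');im=ctrl.get_image('wrist')[:,:,::-1];np.save('w5.npy',P['pose']);cv2.imwrite('pics/w5.png',im)
print(proj('wrist',(.5019,.1733,.006),P))
a=cv2.resize(cv2.imread('pics/t5.png')[210:330,70:250],(480,320));b=cv2.resize(im[:330],(480,248));cv2.imwrite('pics/c5.png',np.vstack([a,b]))"
```

```text
time: 14.4
position: [0.5597, 0.0598, 0.1206]
tool_rot: [-2.417, -2.007, 0.001]
ft_force: [0.1, 1.2, -0.6]
grip_width: 0.664
time: 14.9
position: [0.4964, 0.1755, 0.1208]
tool_rot: [-2.411, -2.012, 0.001]
ft_force: [0.3, -0.6, -0.1]
grip_width: 0.658
t 14.9 p [0.4964 0.1755 0.1208] yaw -0.1797 F [ 0.3 -0.6 -0.1] g 0.658 q [-0.98  0.15  0.64  1.9  -0.1   1.12 -0.48]
d mm [-3.2  5.4 74.8] rot [-0.002 -0.     0.01 ]
(np.float64(325.7434278536929), np.float64(234.24600819085208))
```

View pics/c5.png

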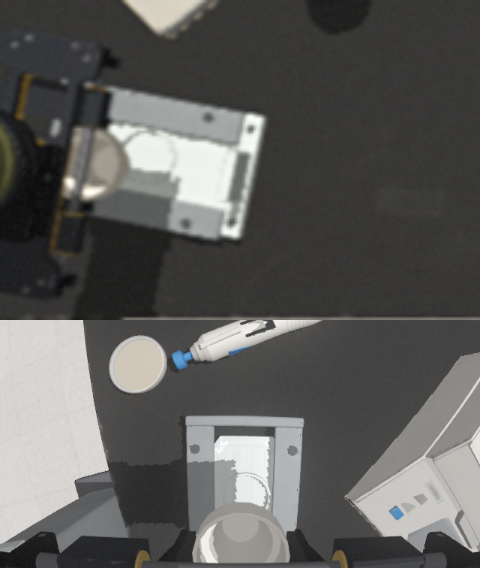

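Composite: the ring is at about (126,267) in the top view, and the bar is flush with both rails. In the wrist view the ring is centred near u≈329, with its top arc at v≈202. Casting both.

Run:
```python
from h import *
P=dict(K=[[371.648,0,321.121],[0,371.648,240.322],[0,0,1]],pose=np.load('w5.npy'))
print(pt('top',125.9,267,.011))
top=pt('wrist',329,202,.011,P);print('ring far edge',top, 'minus 26mm',top[:2]-.026*np.array([.1908,.9816]))
for q in [(299,228),(360,228)]: print(pt('wrist',*q,.011,P))
st();go((.501,.1725,.046),-.19)
```

```text
[0.50651308 0.1690359  0.011     ]
ring far edge [0.50894674 0.19875936 0.011     ] minus 26mm [0.50398594 0.17323776]
[0.48302578 0.1832038  0.011     ]
[0.52860369 0.17478949 0.011     ]
t 15.0 p [0.4983 0.172  0.1212] yaw -0.1849 F [ 0.3 -1.1 -0.2] g 0.663 q [-0.98  0.15  0.65  1.9  -0.1   1.12 -0.48]
d mm [ 1.   2.6 75.2] rot [-0.     0.001  0.005]
```

```bash
python3 -m creep '[[[0,0,5,10,0,0,0],[0,0,5,30,0,0,0],[0,0,5,50,0,0,0],[0,0,5,60,0,0,0],[0,0,5,66,0,0,0]]]'; python3 -m creep '[[[0,0,0,2,0,0,0],[0,0,0,3,0,0,0],[0,0,0,4,0,0,0]]]';python3 -m creep '[[[0,0,0,1,0,0,0],[0,0,0,1,0,0,0]]]'; python3 -m creep '[[[0,0,0,1,0,0,0],[0,0,0,1,0,0,0]]]'
```

```text
time: 15.5
position: [0.5032, 0.1703, 0.0542]
tool_rot: [2.419, 2.004, -0.003]
ft_force: [-0.0, 0.8, -0.7]
grip_width: 0.665
time: 15.8
position: [0.5039, 0.1721, 0.0523]
tool_rot: [2.417, 2.007, 0.002]
ft_force: [0.3, -0.2, -1.0]
grip_width: 0.666
time: 16.0
position: [0.5034, 0.1721, 0.051]
tool_rot: [-2.417, -2.007, -0.001]
ft_force: [-1.2, 0.1, -0.5]
grip_width: 0.659
time: 16.2
position: [0.5032, 0.172, 0.0497]
tool_rot: [-2.417, -2.007, -0.0]
ft_force: [-0.1, 0.7, -1.4]
grip_width: 0.661
```

```bash
python3 -m creep '[[[0,0,0,1,0,0,0],[0,0,0,1,0,0,0]]]'; python3 -m creep '[[[0,0,0,0.7,0,0,0],[0,0,0,0.7,0,0,0]]]'; python3 -m creep '[[[0,0,0,0.7,0,0,0],[0,0,0,0.7,0,0,0]]]'
```

```text
time: 16.4
position: [0.5031, 0.1719, 0.0485]
tool_rot: [-2.417, -2.007, 0.0]
ft_force: [-0.3, -0.3, -0.1]
grip_width: 0.662
time: 16.6
position: [0.5033, 0.172, 0.0483]
tool_rot: [-2.417, -2.007, -0.0]
ft_force: [-1.4, -0.7, 4.0]
grip_width: 0.664
time: 16.8
position: [0.5033, 0.172, 0.0483]
tool_rot: [-2.417, -2.006, -0.0]
ft_force: [-3.4, -1.7, 8.9]
grip_width: 0.664
```

```bash
python3 -m creep '[[[0,0,0,-1,0,0,0],[0.9,0,0,-1,0,0,0],[0.9,0,0,-1,0,0,0],[0.9,0,0,-1,0,0,0],[0.9,0,0,-1,0,0,0]]]'; python3 -m creep '[[[0.95,0,0,-10,0,0,0],[1,0,0,-40,0,0,0],[1,0,0,-80,0,0,0],[1,0,0,-100,0,0,0],[1,0,0,-100,0,0,0]]]'; python3 -c "
from h import *
st();P=ctrl.camera_params('wrist');im=ctrl.get_image('wrist')[:,:,::-1];np.save('w6.npy',P['pose']);cv2.imwrite('pics/w6.png',im[:340]);print(proj('wrist',(.5033,.172,.066),P))
go((.669,-.001,.15),-1.0)"
```

```text
time: 17.3
position: [0.5032, 0.1718, 0.0481]
tool_rot: [2.417, 2.007, -0.0]
ft_force: [-0.0, 0.7, 0.2]
grip_width: 0.881
time: 17.8
position: [0.5058, 0.1727, 0.1524]
tool_rot: [2.417, 2.006, 0.012]
ft_force: [0.3, -0.2, -0.8]
grip_width: 0.995
t 17.8 p [0.5058 0.1727 0.1524] yaw -0.1852 F [ 0.3 -0.2 -0.8] g 0.995 q [-0.98  0.13  0.66  1.86 -0.09  1.18 -0.48]
(np.float64(316.0984044016211), np.float64(248.30453690165584))
d mm [-140.1  193.7    0.3] rot [ 0.001 -0.004  0.815]
```

View pics/w6.png

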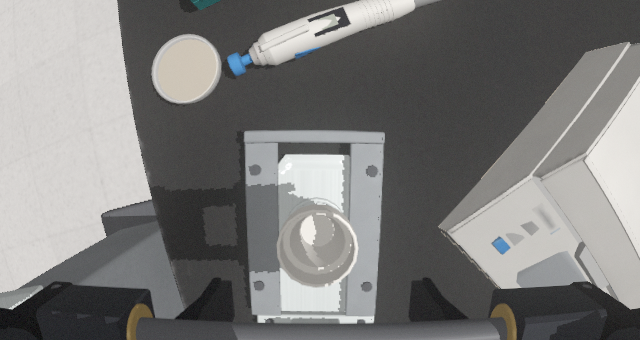

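Cup B stands upright in the ring, rim at (317,246) as predicted. Now cup A.

```bash
python3 -m creep '[[[1,-40,10,0,0,0,0.14],[1,-80,20,0,0,0,0.28],[1,-115,40,0,0,0,0.42],[1,-130,80,0,0,0,0.56],[1,-140,125,0,0,0,0.7]]]'; python3 -c "
from h import *
st();go((.669,-.001,.13),-1.0)"
```

```text
time: 18.35
position: [0.6, 0.0095, 0.1476]
tool_rot: [-2.961, -1.045, 0.001]
ft_force: [0.3, 0.1, 1.1]
grip_width: 1.001
t 18.35 p [0.6    0.0095 0.1476] yaw -0.8923 F [0.3 0.1 1.1] g 1.001 q [-0.75  0.34  0.84  1.7  -0.27  1.22 -0.74]
d mm [47.2 51.5 17.5] rot [-0.002  0.     0.108]
```

```bash
python3 -m creep '[[[1,20,22,0,0,0,0.1],[1,40,43,5,0,0,0.108],[1,47,51,17,0,0,0.108],[1,47,51,17,0,0,0.108],[1,47,51,17,0,0,0.108]]]'; python3 -c "
from h import *
st();go((.669,-.001,.041),-1.0)
P=ctrl.camera_params('wrist');im=ctrl.get_image('wrist')[:,:,::-1];cv2.imwrite('pics/w7.png',im[:400]);np.save('w7.npy',P['pose']);print(proj('wrist',(.669,-.001,.06),P))"
```

```text
time: 18.85
position: [0.6678, 0.0012, 0.1298]
tool_rot: [-3.011, -0.894, 0.005]
ft_force: [-0.2, -0.4, 0.7]
grip_width: 1.001
t 18.85 p [0.6678 0.0012 0.1298] yaw -0.9935 F [-0.2 -0.4  0.7] g 1.001 q [-0.63  0.52  0.81  1.54 -0.39  1.25 -0.76]
d mm [ 0.1  2.6 88.8] rot [-0.001  0.003  0.006]
(np.float64(324.3790520988804), np.float64(254.3527004829489))
```

View pics/w7.png

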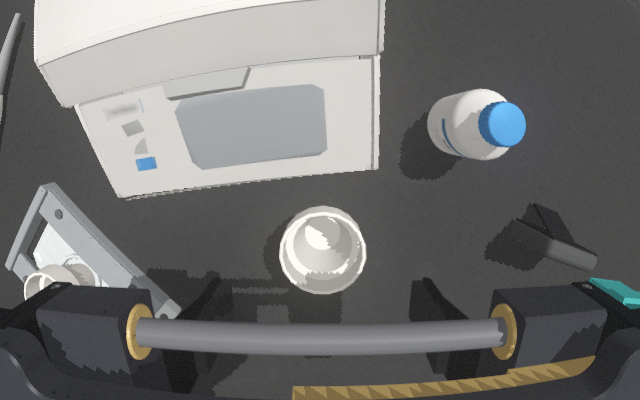

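Cup A's rim is at (323,250), within 3 mm of prediction, with the fingers clear of the scale and bottle. Descend and grip.

```bash
python3 -m creep '[[[1,1.5,2,20,0,0,0],[1,1.5,2,45,0,0,0],[1,1.5,2,65,0,0,0],[1,1.5,2,80,0,0,0],[1,1.5,2,88,0,0,0]]]';  python3 -m creep '[[[0,0,0,0,0,0,0],[0,0,0,0,0,0,0],[0,0,0,0,0,0,0],[0,0,0,0,0,0,0],[0,0,0,0,0,0,0]]]' 15; python3 -m creep '[[[0,0,0,0,0,0,0],[0,0,0,0,0,0,0]]]'; python3 -c "
from h import *
st()"
```

```text
time: 19.4
position: [0.6704, 0.0012, 0.0424]
tool_rot: [-3.01, -0.895, 0.001]
ft_force: [0.7, 0.6, -0.6]
grip_width: 0.998
time: 19.9
position: [0.6718, 0.0008, 0.0439]
tool_rot: [-3.011, -0.895, -0.002]
ft_force: [-0.3, -0.1, 2.3]
grip_width: 0.651
time: 20.1
position: [0.6719, 0.0008, 0.044]
tool_rot: [-3.011, -0.895, -0.002]
ft_force: [0.2, 0.0, 3.8]
grip_width: 0.656
t 20.1 p [0.6719 0.0008 0.044 ] yaw -0.9929 F [0.2 0.  3.8] g 0.656 q [-0.6   0.61  0.76  1.6  -0.45  1.11 -0.71]
```

```bash
python3 -m creep '[[[0,0,0,-20,0,0,0],[0,0,0,-50,0,0,0],[0,0,0,-85,0,0,0],[0,0,0,-105,0,0,0],[0,0,0,-105,0,0,0]]]'; python3 -c "
from h import *
st();go((.57,.03,.15),-.6);go((.5033,.1725,.15),-.187)"
```

```text
time: 20.6
position: [0.6733, 0.0001, 0.1516]
tool_rot: [3.01, 0.894, 0.009]
ft_force: [-0.6, -1.1, -0.9]
grip_width: 0.652
t 20.6 p [6.733e-01 1.000e-04 1.516e-01] yaw -0.9932 F [-0.6 -1.1 -0.9] g 0.652 q [-0.63  0.51  0.82  1.51 -0.38  1.29 -0.76]
d mm [-70.3 -81.5   1. ] rot [ 0.004 -0.004 -0.393]
d mm [ -48.3 -237.3    0.7] rot [ 0.005 -0.004 -0.806]
```

```bash
python3 -m creep '[[[0,-24,-28,0,0,0,-0.13],[0,-48,-56,0,0,0,-0.26],[0,-70,-81,0,0,0,-0.39],[0,-65,-115,0,0,0,-0.52],[0,-60,-150,0,0,0,-0.65]]]'; python3 -m creep '[[[0,0,0,0,0,0,-0.1],[0,0,0,0,0,0,-0.155]]]'; python3 -c "
from h import *
st();go((.5033,.1725,.15),-.187)"
```

```text
time: 21.1
position: [0.5372, 0.0937, 0.1469]
tool_rot: [-2.564, -1.814, 0.002]
ft_force: [0.5, 0.3, -0.7]
grip_width: 0.653
time: 21.3
position: [0.5376, 0.0953, 0.1468]
tool_rot: [-2.412, -2.011, 0.003]
ft_force: [1.3, -1.4, -0.1]
grip_width: 0.652
t 21.3 p [0.5376 0.0953 0.1468] yaw -0.1811 F [ 1.3 -1.4 -0.1] g 0.652 q [-0.87  0.18  0.71  1.83 -0.13  1.18 -0.29]
d mm [ 69.7 -47.6  -3.1] rot [-0.002  0.     0.006]
```

```bash
python3 -m creep '[[[0,25,-17,0,0,0,0],[0,50,-34,0,0,0,0],[0,70,-48,0,0,0,0.006],[0,70,-48,0,0,0,0.006],[0,70,-48,0,0,0,0.006]]]'; for i in 1 2 3; do python3 -m creep '[[[0,0,0,0,0,0,0]]]'|grep pos; done; python3 -c "
from h import *
st();go((.5033,.1725,.072),-.187)
P=ctrl.camera_params('wrist');print(ctrl.get_state()['position']);im=ctrl.get_image('wrist')[:,:,::-1];np.save('w8.npy',P['pose']);cv2.imwrite('pics/w8.png',im[100:340,200:440])"
```

```text
time: 21.8
position: [0.5042, 0.1713, 0.147]
tool_rot: [2.424, 1.998, -0.003]
ft_force: [0.3, 0.2, -0.8]
grip_width: 0.651
position: [0.5051, 0.17, 0.1476]
position: [0.5054, 0.1699, 0.1479]
position: [0.5054, 0.1703, 0.1482]
t 22.1 p [0.5054 0.1703 0.1482] yaw -0.1957 F [-0.2  0.  -1.3] g 0.651 q [-0.98  0.14  0.66  1.86 -0.09  1.18 -0.49]
d mm [ 1.7 -2.5 76.2] rot [ 0.     0.    -0.009]
[0.50544402 0.17033015 0.14815259]
```

View pics/w8.png

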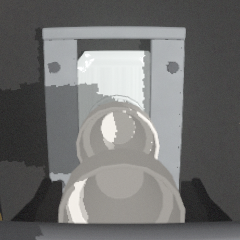

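The view shows the lower cup's rim at (317,235), laterally in line with the held cup. Lowering with a small correction.

```bash
python3 -m creep '[[[0,1.5,-2,5,0,0,-0.009],[0,1.5,-2,20,0,0,-0.009],[0,1.5,-2,35,0,0,-0.009],[0,1.5,-2,48,0,0,-0.009],[0,1.5,-2,55,0,0,-0.009]]]'; python3 -m creep '[[[0,0,0,4,0,0,0],[0,0,0,8,0,0,0],[0,0,0,12,0,0,0]]]'; python3 -m creep '[[[0,0,0,2,0,0,0],[0,0,0,4,0,0,0],[0,0,0,4,0,0,0]]]'
```

```text
time: 22.65
position: [0.5023, 0.1726, 0.091]
tool_rot: [-2.417, -2.006, 0.005]
ft_force: [-0.8, -0.8, -0.6]
grip_width: 0.654
time: 22.95
position: [0.5039, 0.1733, 0.0813]
tool_rot: [2.417, 2.007, 0.001]
ft_force: [-0.8, -0.4, -1.0]
grip_width: 0.653
time: 23.25
position: [0.5035, 0.1732, 0.0772]
tool_rot: [-2.417, -2.007, -0.0]
ft_force: [-0.2, -0.6, -1.1]
grip_width: 0.654
```

```bash
python3 -m creep '[[[0,0,0,1,0,0,0],[0,0,0,2,0,0,0],[0,0,0,3,0,0,0]]]'; for i in 1 2 3; do python3 -m creep '[[[0,0,0,0.8,0,0,0],[0,0,0,0.8,0,0,0]]]' | egrep 'pos|force'; done
```

```text
time: 23.55
position: [0.5036, 0.1733, 0.0744]
tool_rot: [-2.417, -2.007, -0.001]
ft_force: [-0.6, 0.5, 0.4]
grip_width: 0.653
position: [0.5035, 0.1732, 0.0734]
ft_force: [0.5, 0.4, -0.6]
position: [0.5035, 0.1732, 0.0727]
ft_force: [0.6, 0.3, -0.1]
position: [0.504, 0.1733, 0.0722]
ft_force: [1.0, -0.5, 0.8]
```

```bash
for i in 1 2; do python3 -m creep '[[[0,0,0,0.6,0,0,0],[0,0,0,0.6,0,0,0]]]' | egrep 'pos|force'; done
```

```text
position: [0.5043, 0.1734, 0.0719]
ft_force: [1.7, 0.3, 3.2]
position: [0.5047, 0.1734, 0.0718]
ft_force: [0.9, 0.6, 6.0]
```

```bash
python3 -m creep '[[[0,0,0,-0.8,0,0,0],[0.9,0,0,-0.8,0,0,0],[0.9,0,0,-0.8,0,0,0],[0.9,0,0,-0.8,0,0,0],[0.9,0,0,-0.8,0,0,0]]]'; python3 -m creep '[[[0.95,0,0,-10,0,0,0],[1,0,0,-35,0,0,0],[1,0,0,-70,0,0,0],[1,-40,0,-100,0,0,0],[1,-90,0,-110,0,0,0]]]';  python3 -m creep '[[[1,-40,0,0,0,0,0],[1,-80,0,0,0,0,0],[1,-120,0,0,0,0,0],[1,-160,0,0,0,0,0]]]'; python3 -c "
from h import *
st();a=ctrl.get_image('top')[:,:,::-1];b=ctrl.get_image('scene')[:,:,::-1];cv2.imwrite('pics/t9.png',a)
cv2.imwrite('pics/c9.png',np.vstack([cv2.resize(a[180:320,70:330],(520,280)),cv2.resize(b[160:300,90:350],(520,280))]))
"
```

```text
time: 25.05
position: [0.5029, 0.173, 0.071]
tool_rot: [-2.417, -2.007, 0.002]
ft_force: [1.0, -0.0, 1.4]
grip_width: 0.877
time: 25.55
position: [0.4891, 0.0868, 0.1851]
tool_rot: [2.411, 2.01, 0.009]
ft_force: [0.7, -0.5, 0.9]
grip_width: 0.995
time: 25.95
position: [0.4572, -0.0733, 0.1819]
tool_rot: [-2.417, -2.006, -0.002]
ft_force: [1.1, -0.0, 0.9]
grip_width: 1.0
t 25.95 p [ 0.4572 -0.0733  0.1819] yaw -0.1853 F [ 1.1 -0.   0.9] g 1.0 q [-0.8  -0.13  0.86  1.98  0.1   1.25 -0.16]
```

View pics/c9.png

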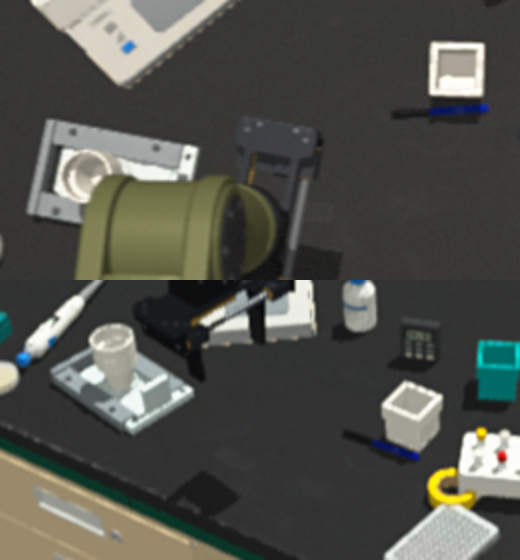

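```bash
python3 -c "
from h import *
st();print(ctrl.close_job())"
```

```text
t 26.05 p [ 0.4566 -0.0777  0.1821] yaw -0.1944 F [0.8 0.5 0.8] g 1.002 q [-0.8  -0.13  0.86  1.98  0.1   1.25 -0.17]
the job is handed in; nothing more can be done
None
```

The job was handed in at about 26 s of the 72 s allowed, with the tray docked, both round cups nested on it and the arm clear of everything.

- **Tray:** I lifted it, turned it end for end and slid it nose first into the rails. It stopped solidly: about 13 N of push with no further travel. The pictures show its shoulder bar flush with both rail ends. They cannot resolve a gap under about 2 mm, so "fully home" also rests on that stop.
- **Cups:** One round cup (cup_b) went into the ring. It touched down at the height expected for standing on the plate, about 5 mm lower than if it had caught on the ring. The other (cup_a) nested into it and seated at 71.8 mm tool height, against 72 mm predicted. The contact force was at most about 9 N, and I eased off before opening the gripper each time.
- **Last pictures:** The stack stands upright on the docked tray, and the square cup is untouched.

The checks disagreed only slightly: the position estimates for the ring differed by up to about 5 mm between methods. That is within its 7 mm clearance, so I used their average.

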